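# Open both doors of the sample cabinet, drawing the flush bolt of the bolted door

## Task

Swing both doors of the small cabinet wide open, about square to its front, so that the wide tray inside can come out: first the door that stands ajar, then the bolted one, once you have drawn its bolt right up. The seal pushes the bolted door out and keeps the bolt's foot caught under its keeper: press the door in a few millimetres while lifting the bolt, finding by feel how far (too little or too much and the foot catches), without crushing the seal. Leave the bolt up and the glassware and jar where they are.

Things in the scene. Friction and masses are not known exactly. Their poses are not given: they have to be found in the camera images.
- cabinet: White bench-top cabinet, 376 wide (y) x 210 deep x 230 high, fixed to the bench. Origin under the middle of the carcass's front edge; x points from the doors into the cabinet, y towards the bolted door's side, z up. Two grey doors hang in front, each 177 wide, 14 thick, from 40 to 225 above the bench; the outer face of a closed door is at x = -30.
- passive_leaf (a joint): Angle of the bolted door (cabinet's +y side), rad: 0 = closed, positive = opened towards the robot (to 1.9), negative = pressed in. At the bolt the seal pushes it out with about 7 N, plus 1 N per mm pressed in; over 12 mm (-0.08 rad) crushes the seal and fails. Unbolted, the seal moves it some 8 mm outwards; from there only 0.2 N m friction, and it stays where left.
- active_leaf (a joint): Angle of the door that stands ajar (cabinet's -y side), rad: 0 = closed, positive = opened towards the robot, up to 1.9; 0.6 to 1.1 at first. Light friction (0.2 N m), stays where it is left. Its latch, 20 x 50, stands 16 off its outer face, 85 to 135 above the bench, 145 from the hinge.
- bolt (a joint): Draw of the flush bolt, m: 0 to 0.002 at first, 0.030 = upper stop; 3 N friction, stays where left. Its foot must rise through a slot in the keeper, 3 mm longer than the foot; drawn 0.020 it is clear. It lifts only with the door pressed in by d to d + 3 mm at the bolt, d hidden, 3 to 9 mm, new each time; pressed less or more, the foot catches within 3 mm of lift.
- bolt_grip (a point): Point on the axis of the upright steel stem that lifts the bolt, 18 below the underside of its head. Stem 14 diameter, free from 177 to 230 above the bench when the bolt is down; disc head on top, 24 diameter, 7 thick. It stands 36 in front of the door's outer face, 150 along the door from its hinge axis, moves up with the bolt and swings with the door.
- passive_hinge (a point): Point on the vertical hinge axis of the bolted door (at its outer edge, mid-thickness), at the height of the door's top edge (225).
- active_hinge (a point): Point on the vertical hinge axis of the ajar door (at its outer edge, mid-thickness), at the height of the door's top edge (225).
- active_top (a point): Point on the top edge of the ajar door, mid-thickness, 135 from its hinge axis; x points through the door (outer to inner face), y along the door away from the hinge. The door, 14 thick, can be pinched here from above.
- reagent_mid (a point): Amber bottle, 60 diameter x 130 high, standing on the bench; point half-way up. To be left alone.
- beaker_mid (a point): Glass beaker, 70 diameter x 90 high, standing on the bench; point half-way up. To be left alone.
- jar_mid (a point): White jar, 56 diameter x 70 high, standing on the bench; point half-way up. To be left alone.

How it is judged:
On the way, in this order (a step that is already met when the one before it is completed fails the run):
1. the door that stood ajar is swung wide open (1.3 rad or more) (value of joint active_leaf above 1.3 rad), for 0.2 s.
2. the bolt is drawn clear of the keeper (by 20 mm or more) (value of joint bolt above 0.02 m), for 0.1 s.
3. the unbolted door is swung wide open (1.3 rad or more) (value of joint passive_leaf above 1.3 rad), for 0.2 s.
At the end, for the whole second after the job is handed in: Both doors stand still, opened by at least 1.25 rad (72 degrees), and the bolt is still drawn up by at least 18 mm (value of joint each of active_leaf, passive_leaf above 1.25 rad and value of joint bolt above 0.018 m and velocity of joint active_leaf between -0.1 and 0.1 rad/s and velocity of joint passive_leaf between -0.1 and 0.1 rad/s); the robot touches nothing.
It fails at once if the seal is crushed: the bolted door pressed in by more than 12 mm at the bolt (-0.08 rad) (value of joint passive_leaf below -0.08 rad).
It fails at once if a bystander on the bench is moved by more than 30 mm (distance of any of reagent_mid, beaker_mid, jar_mid from where it was at the start of the episode above 0.03 m).
It also fails if it takes over 67 s, if anything falls off the work surface, if the arm or the gripper's body presses on something with over 40 N, if the wrist force passes 120 N, or if a joint passes its speed limit or range.

## Robot

A 6-joint arm with a two-finger parallel gripper is mounted at the origin on the work surface. World frame = base frame: x ahead of the robot, y to its left, z up, the work surface at z = 0. Lengths are in m, angles in rad, forces in N, time in s.
With the tool pointing down it reaches from about 0.35 to 0.85 m from the base axis. Payload 8.1 kg.
Tool frame: the origin (TCP) lies midway between the tips of the shut fingers; the grasp point (between the pads) lies 19 mm behind it; z points along the fingers, y is the line along which they close (so a half turn about z gives the same grasp; the last joint's range is limited). The gripper opens to 93 mm and grips with 3 to 60 N. Pads are 15 mm wide; open, the fingers measure 128 mm over their backs; the gripper's body (75 mm by 188 mm) begins 65 mm behind the grasp point.
Start: joints at [1.133, 0.13, 1.488, -0, 1.523, -0.085], TCP at [0.207, 0.563, 0.219] pointing down, gripper open.
Joint ranges: [-2.96, 2.96], [-0.89, 2.26], [0.02, 2.5], [-1.34, 4.48], [0, 2.73], [-2.66, 2.66]. Speed limits (rad/s): [2.39, 2.39, 2.79, 3.14, 3.14, 3.14].

## Interface

Orientations are given as a rotation vector (axis times angle).
In Python, from plant import read_state, read_camera, camera_model, close_job gives the robot as it stands. The module is installed in compiled form; this text tells all that it offers.
- The arm moves only by the tool carry_out, never from a script. Its argument "moves" is a list of rows, each an object of numbers: "jaw": the finger opening in m, from 0 to 0.093; "dx", "dy", "dz": the shift along the tool's x, y, z in m; "yaw": the turn about the tool's z in rad. In form: [{"jaw": .., "dx": .., "dy": .., "dz": .., "yaw": ..}, ...]. A call has 1 to 8 rows; each row shifts and turns the commanded pose from where the row before left it, along the tool's axes as they then stand; what a row does not reach is not made up. A row lasts 1/8 s, in which the tool goes at most 62.5 mm and 10.7 degrees, less where a joint would pass 70% of its speed; a pose out of reach is approached as far as the arm can. A call is refused whole if a number of a shift passes 0.0625 or a number of a turn 0.188, either way. A call with a gripper value outside its range is refused whole. The fingers move at their own pace and stop on an object; "grip_force" is the grip in N (left out, the last holds). Time passes only in rows, so rows that do not move let the fingers close. It gives the time, the measured TCP pose, the force, the opening and the grip force at its end, in the units of the state.
- read_state(): the state, without advancing time (a new reading comes with each control period).
- read_camera(name): name is "scene" or "top" or "wrist"; returns the picture (400x640x3 uint8, red, green, blue); there is no depth.
- camera_model(name): a dict with "camera_matrix" (3x3 intrinsics, pixels), "view" (4x4, takes a point from world to camera coordinates). Camera axes: x right, y up, looking along -z (the intrinsics and any distortion apply to the point x, -y, -z); pixel columns grow to the right and rows downward; lengths in m; the calibration is good to about 2 mm. A picture is of the moment at which its call begins: read the wrist's pose just before it. camera_model takes no time and is no camera call; for the wrist camera it gives the pose at the moment of the call.
- close_job(): hands the job in; it is judged then, once.
The state is a dict: "t": time; "q": joint angles; "dq": joint speeds; "joint_torque": joint torques, N m; "tool_pos": TCP position; "orientation": TCP orientation; "force": force on the tool from outside, world axes, zero at the start; "wrist_torque": the same for the moment, N m; "opening": finger opening in m; "gripper_force": force on a finger pad.
Only numpy, scipy, OpenCV 4.12 (cv2) and the standard library are available. Lean on these libraries where they do the work, as an engineer would, in place of code of your own. Each camera call takes 0.05 s, during which the arm holds its last target. There are 200 camera calls.

## Working session

There is one attempt and no reset: what is moved stays moved. The work goes in short steps, Python scripts to look and compute and a tool call to move; the robot and the scene stay as the last step left them, time stands still between calls to the robot, and variables do not carry over. Pictures are saved under pics/ and viewed, at most 10 in all, crops included, and the job is handed in when it is done.

Besides the shell and the picture viewer there is one more tool, called after ">>>" by a JSON object that holds its "method" and its "body", one argument or row to a line. carry_out: Moves the arm, as the interface text tells. Its arguments: {"type":"object","properties":{"moves":{"type":"array","items":{"type":"object","properties":{"jaw":{"type":"number"},"dx":{"type":"number"},"dy":{"type":"number"},"dz":{"type":"number"},"yaw":{"type":"number"}}}},"grip_force":{"type":"number"}},"required":["moves"]}

```bash
mkdir -p pics
cat > h.py <<'E'
import numpy as np,cv2
from plant import *
def proj(n,P):
    m=camera_model(n);V=np.array(m['view']);K=np.array(m['camera_matrix'])
    c=(V[:3,:3]@np.atleast_2d(P).T).T+V[:3,3]
    p=np.c_[c[:,0],-c[:,1],-c[:,2]]@K.T
    return p[:,:2]/p[:,2:]
def ray(n,px):
    m=camera_model(n);V=np.array(m['view']);K=np.array(m['camera_matrix'])
    r=np.linalg.solve(K,[px[0],px[1],1]);d=V[:3,:3].T@[r[0],-r[1],-r[2]]
    return -V[:3,:3].T@V[:3,3],d
def onz(n,px,z):
    o,d=ray(n,px);return o+d*(z-o[2])/d[2]
def snap(n,f):
    im=read_camera(n);cv2.imwrite(f,im[:,:,::-1]);return im
E
python3 - <<'E'
from h import *
s=read_state();print(s)
for n in['scene','top','wrist']:
    snap(n,f'pics/{n}0.png');m=camera_model(n);o,d=ray(n,(320,200));print(n,o.round(3),d.round(3),np.array(m['camera_matrix']).round(0).tolist(),[k for k in m])
E
```

```text
{'t': 0.0, 'q': array([ 1.13259254e+00,  1.31173079e-01,  1.48931121e+00,  9.34977869e-06,
        1.52296844e+00, -8.54168081e-02]), 'dq': array([ 0.00126054,  0.00140962, -0.00066644,  0.0010157 , -0.00104232,
        0.00090893]), 'joint_torque': array([ 4.35878583e-04, -5.59842288e+01, -4.91774547e+01,  7.67204957e-02,
        3.50455160e-02, -1.48109498e-04]), 'tool_pos': array([0.20704839, 0.56252964, 0.21756279]), 'orientation': array([-5.51201649e-01, -3.09236023e+00,  2.81799897e-03]), 'force': array([ 0.07116863, -0.27273169, -0.35128581]), 'wrist_torque': array([-0.01021921, -0.01165772, -0.02463657]), 'gripper_force': 0.0, 'opening': 0.09306912982551888}
scene [ 0.207 -0.5    1.12 ] [ 0.302  0.451 -0.84 ] [[392.0, 0.0, 319.0], [0.0, 392.0, 206.0], [0.0, 0.0, 1.0]] ['camera_matrix', 'view']
top [ 0.457 -0.013  1.593] [ 0.082  0.005 -0.997] [[512.0, 0.0, 321.0], [0.0, 512.0, 206.0], [0.0, 0.0, 1.0]] ['camera_matrix', 'view']
wrist [0.146 0.586 0.383] [ 0.225 -0.084 -0.971] [[356.0, 0.0, 320.0], [0.0, 356.0, 200.0], [0.0, 0.0, 1.0]] ['camera_matrix', 'view']
```

View pics/top0.png

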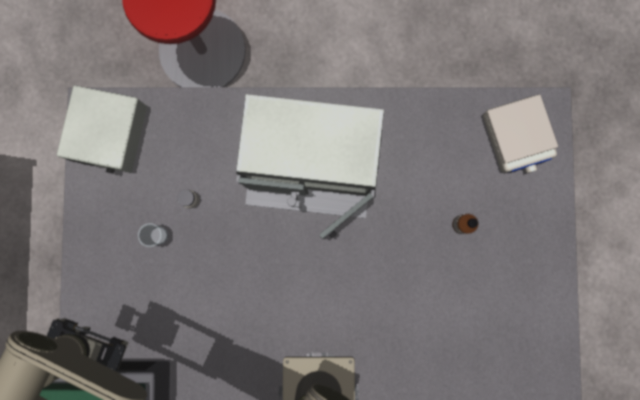

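View pics/scene0.png

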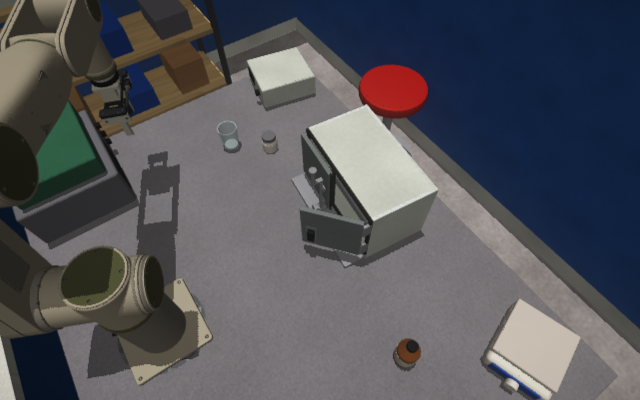

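The top view shows the cabinet roof with corners near (246,96), (384,109), (378,187) and (238,173). The ajar door's free end is near (325,237) and the bolt head near (295,200). The beaker (152,235) and jar (192,200) are to the left, and the bottle (466,223) to the right.

```bash
cat >> h.py <<'E'
def cab():
    im=cv2.imread('pics/top0.png')
    m=((im.min(2)>165)*255).astype(np.uint8); m[:, :225]=0; m[:,395:]=0
    m=cv2.morphologyEx(m,cv2.MORPH_OPEN,np.ones((5,5)))
    c=max(cv2.findContours(m,0,1)[0],key=cv2.contourArea)[:,0]
    W=np.array([onz('top',p,0.23)[:2] for p in c],np.float32)
    (cx,cy),sz,a=cv2.minAreaRect(W); B=cv2.boxPoints(((cx,cy),sz,a))
    return B,sz,np.array([cx,cy])
E
python3 - <<'E'
from h import *
B,sz,c=cab();print(B,sz,c)
# yaw from long edges
e=[B[1]-B[0],B[2]-B[1]];L=max(e,key=np.linalg.norm);L=L*np.sign(L[1]);L/=np.linalg.norm(L);X=np.array([L[1],-L[0]])
print('yaw',np.arctan2(X[1],X[0]))
O=c-X*0.105;print('origin',O)
def W(x,y,z):return np.r_[O+X*x+L*y,z]
pts={'ah':W(-.023,-.18,.225),'ph':W(-.023,.18,.225),'bolt':W(-.066,.03,.23)}
im=cv2.imread('pics/top0.png')
im=cv2.resize(im[80:260,200:420],None,fx=3.6,fy=3.3,interpolation=cv2.INTER_CUBIC)
for k,p in pts.items():
    u=proj('top',p)[0];print(k,p.round(3),u.round(1));cv2.circle(im,(int((u[0]-200)*3.6),int((u[1]-80)*3.3)),3,(0,0,255),-1)
for z in(.225,):
  for q in[(325,235)]:print(onz('top',q,z))
for n,q,z in(('beaker',(152,235),.09),('jar',(192,199),.07),('bottle',(466,223),.13)):print(n,onz('top',q,z).round(3))
cv2.imwrite('pics/topc.png',im)
s=cv2.imread('pics/scene0.png');s=s[120:280,270:450].copy();s=cv2.resize(s,None,fx=3.7,fy=3.7,interpolation=cv2.INTER_CUBIC)
for k,p in pts.items():
    u=proj('scene',p)[0];cv2.circle(s,(int((u[0]-270)*3.7),int((u[1]-120)*3.7)),3,(0,0,255),-1)
cv2.imwrite('pics/scenec.png',s)
E
```

```text
[[ 0.6084581  -0.15289968]
 [ 0.8156689  -0.17629145]
 [ 0.8576669   0.19573906]
 [ 0.65045613  0.21913083]] (0.3743935823440552, 0.20852693915367126) [0.73306251 0.02141969]
yaw -0.112412766
origin [0.62872524 0.03319819]
ah [ 0.586 -0.143  0.225] [371.  194.1]
ph [0.626 0.215 0.225] [238.  179.1]
bolt [0.567 0.07  0.23 ] [291.4 201. ]
[ 0.47587014 -0.01958841  0.225     ]
beaker [0.477 0.488 0.09 ]
jar [0.585 0.377 0.07 ]
bottle [ 0.512 -0.423  0.13 ]
```

View pics/topc.png

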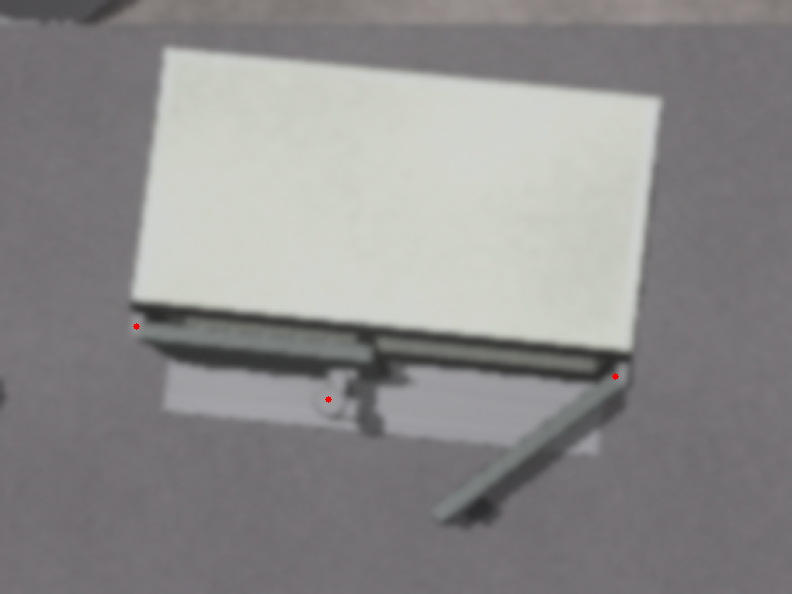

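View pics/scenec.png

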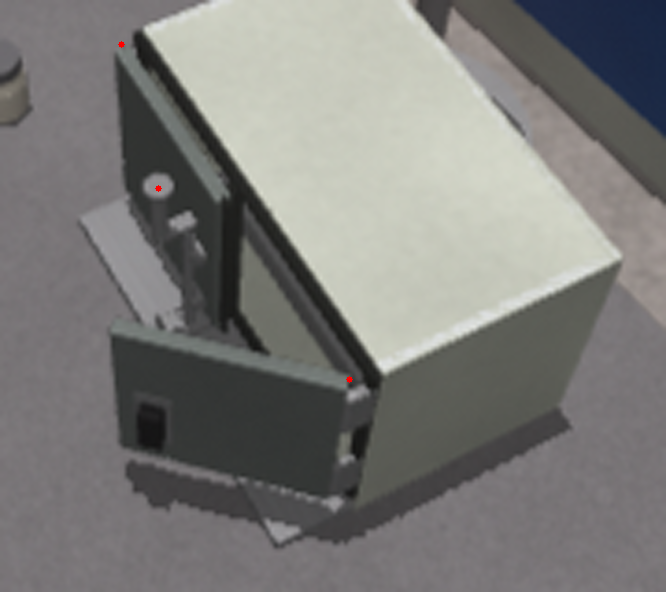

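Points fit: the 376×210 roof measures 374×209, and the projected bolt head falls on the disc in both views. The ajar door is at about 0.80 rad. With the tool yawed −0.24, its axes line up with the cabinet's (dx = −cabinet x, dy = cabinet y).

>>> {"method": "carry_out", "body": {
  "moves": [
    {"jaw": 0, "dz": -0.03, "yaw": -0.12},
    {"jaw": 0, "dz": -0.03, "yaw": -0.12},
    {"jaw": 0, "dz": -0.03},
    {"jaw": 0, "dx": -0.033, "dy": -0.046},
    {"jaw": 0, "dx": -0.033, "dy": -0.046},
    {"jaw": 0, "dx": -0.033, "dy": -0.046},
    {"jaw": 0, "dx": -0.033, "dy": -0.046},
    {"jaw": 0, "dx": -0.033, "dy": -0.046}
  ],
  "grip_force": 40
}}

```text
invalid input at $.moves[0]: expected keys jaw, dx, dy, dz, yaw
```

>>> {"method": "carry_out", "body": {
  "moves": [
    {"jaw": 0, "dx": -0.033, "dy": -0.046},
    {"jaw": 0, "dx": -0.033, "dy": -0.046},
    {"jaw": 0, "dx": -0.033, "dy": -0.046},
    {"jaw": 0, "dx": -0.033, "dy": -0.046},
    {"jaw": 0, "dx": -0.033, "dy": -0.046},
    {"jaw": 0, "dx": -0.033, "dy": -0.046},
    {"jaw": 0},
    {"jaw": 0}
  ]
}}

```text
invalid input at $.moves[0]: expected keys jaw, dx, dy, dz, yaw
```

```bash
cat >> h.py <<'E'
from scipy.spatial.transform import Rotation as Ro
O=np.array([.62872,.03320]);X=np.array([.99369,-.11218]);L=np.array([.11218,.99369])
def st():
    s=read_state();p=s['tool_pos'];d=p[:2]-O;R=Ro.from_rotvec(s['orientation']).as_matrix()
    print('t',round(s['t'],2),'cab',np.round([d@X,d@L,p[2]],4),'yhead',round(np.arctan2(R[1,1],R[0,1]),3),'tilt',R[:,2].round(3),'F',s['force'].round(1),'open',round(s['opening'],4),'q',s['q'].round(2))
    return s
E
python3 -c "from h import *;st()"
```

```text
t 0.15 cab [-0.4783  0.4788  0.2178] yhead 1.218 tilt [-0.001 -0.001 -1.   ] F [-0.1 -0.  -0.8] open 0.0928 q [ 1.13  0.13  1.49  0.    1.52 -0.09]
```

All keys are needed in each row.

>>> {"method": "carry_out", "body": {
  "moves": [
    {"jaw": 0, "dx": 0, "dy": 0, "dz": -0.03, "yaw": -0.12},
    {"jaw": 0, "dx": 0, "dy": 0, "dz": -0.03, "yaw": -0.12},
    {"jaw": 0, "dx": 0, "dy": 0, "dz": -0.03, "yaw": 0},
    {"jaw": 0, "dx": -0.033, "dy": -0.046, "dz": 0, "yaw": 0},
    {"jaw": 0, "dx": -0.033, "dy": -0.046, "dz": 0, "yaw": 0},
    {"jaw": 0, "dx": -0.033, "dy": -0.046, "dz": 0, "yaw": 0},
    {"jaw": 0, "dx": -0.033, "dy": -0.046, "dz": 0, "yaw": 0},
    {"jaw": 0, "dx": -0.033, "dy": -0.046, "dz": 0, "yaw": 0}
  ],
  "grip_force": 40
}}

```text
t: 1.15
tool_pos: [0.3458, 0.3142, 0.3084]
orientation: [0.177, 3.137, -0.0]
force: [1.1, 0.7, 0.7]
opening: 0.0177
gripper_force: 0.0
```

>>> {"method": "carry_out", "body": {
  "moves": [
    {"jaw": 0, "dx": -0.033, "dy": -0.046, "dz": 0, "yaw": 0},
    {"jaw": 0, "dx": -0.033, "dy": -0.046, "dz": 0, "yaw": 0},
    {"jaw": 0, "dx": -0.033, "dy": -0.046, "dz": 0, "yaw": 0},
    {"jaw": 0, "dx": -0.033, "dy": -0.046, "dz": 0, "yaw": 0},
    {"jaw": 0, "dx": -0.033, "dy": -0.046, "dz": 0, "yaw": 0},
    {"jaw": 0, "dx": -0.033, "dy": -0.046, "dz": 0, "yaw": 0},
    {"jaw": 0, "dx": 0, "dy": 0, "dz": 0, "yaw": 0},
    {"jaw": 0, "dx": 0, "dy": 0, "dz": 0, "yaw": 0}
  ]
}}

```text
t: 2.15
tool_pos: [0.5108, 0.0195, 0.3082]
orientation: [-0.178, -3.136, -0.001]
force: [0.7, -0.1, -0.4]
opening: 0.0004
gripper_force: 0.0
```

```bash
python3 -c "
from h import *;st();snap('wrist','pics/w1.png');print(proj('wrist',[np.r_[O+X*-.066+L*.03,.237]]))"
```

```text
t 2.15 cab [-0.1157 -0.0268  0.3082] yhead 1.457 tilt [-0.001  0.    -1.   ] F [ 0.7 -0.1 -0.4] open 0.0004 q [-0.06 -0.13  1.59  0.    1.69 -1.52]
[[396.76752546 275.45539848]]
```

View pics/w1.png

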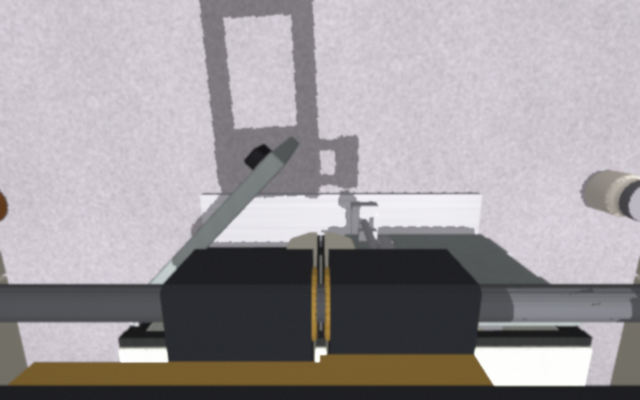

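The wrist view shows the ajar door on the left, free end at (290,145). The shut fingers are above the gap behind it, and the bolt is hidden by the hand. I'll go down behind the ajar door and push it open.

>>> {"method": "carry_out", "body": {
  "moves": [
    {"jaw": 0, "dx": -0.038, "dy": -0.046, "dz": 0, "yaw": 0},
    {"jaw": 0, "dx": 0, "dy": 0, "dz": 0, "yaw": 0},
    {"jaw": 0, "dx": 0, "dy": 0, "dz": 0.045, "yaw": 0},
    {"jaw": 0, "dx": 0, "dy": 0, "dz": 0.045, "yaw": 0},
    {"jaw": 0, "dx": 0, "dy": 0, "dz": 0.045, "yaw": 0},
    {"jaw": 0, "dx": 0, "dy": 0, "dz": 0, "yaw": 0},
    {"jaw": 0, "dx": 0.006, "dy": -0.008, "dz": 0, "yaw": 0},
    {"jaw": 0, "dx": 0.006, "dy": -0.008, "dz": 0, "yaw": 0}
  ]
}}

```text
t: 3.2
tool_pos: [0.5311, -0.045, 0.1766]
orientation: [0.175, 3.132, 0.0]
force: [0.7, 3.6, 0.4]
opening: 0.0004
gripper_force: 1.6
```

>>> {"method": "carry_out", "body": {
  "moves": [
    {"jaw": 0, "dx": 0.006, "dy": -0.008, "dz": 0, "yaw": 0},
    {"jaw": 0, "dx": 0.006, "dy": -0.008, "dz": 0, "yaw": 0},
    {"jaw": 0, "dx": 0.006, "dy": -0.008, "dz": 0, "yaw": 0},
    {"jaw": 0, "dx": 0.006, "dy": -0.008, "dz": 0, "yaw": 0},
    {"jaw": 0, "dx": 0.006, "dy": -0.008, "dz": 0, "yaw": 0},
    {"jaw": 0, "dx": 0.006, "dy": -0.008, "dz": 0, "yaw": 0},
    {"jaw": 0, "dx": 0.005, "dy": -0.008, "dz": 0, "yaw": 0},
    {"jaw": 0, "dx": 0, "dy": 0, "dz": 0, "yaw": 0}
  ]
}}

```text
t: 4.2
tool_pos: [0.482, -0.0969, 0.1734]
orientation: [-0.179, -3.135, 0.001]
force: [-0.2, 0.4, -0.5]
opening: 0.0003
gripper_force: 0.0
```

```bash
python3 -c "
from h import *;st();im=snap('top','pics/t2.png')
print(proj('top',[np.r_[O+X*-.2+L*-.18,.225],np.r_[O+X*-.023+L*-.18,.225],np.r_[O+X*-.2+L*-.145,.225]]))
cv2.imwrite('pics/t2c.png',cv2.resize(im[80:300,200:460,::-1],None,fx=3,fy=2.7))"
```

```text
t 4.2 cab [-0.1312 -0.1457  0.1734] yhead 1.457 tilt [-0.001 -0.    -1.   ] F [-0.2  0.4 -0.5] open 0.0003 q [-0.3  -0.14  1.84 -0.    1.44 -1.76]
[[363.93702514 259.89954401]
 [370.99975285 194.08728409]
 [350.86142453 258.40519291]]
```

View pics/t2c.png

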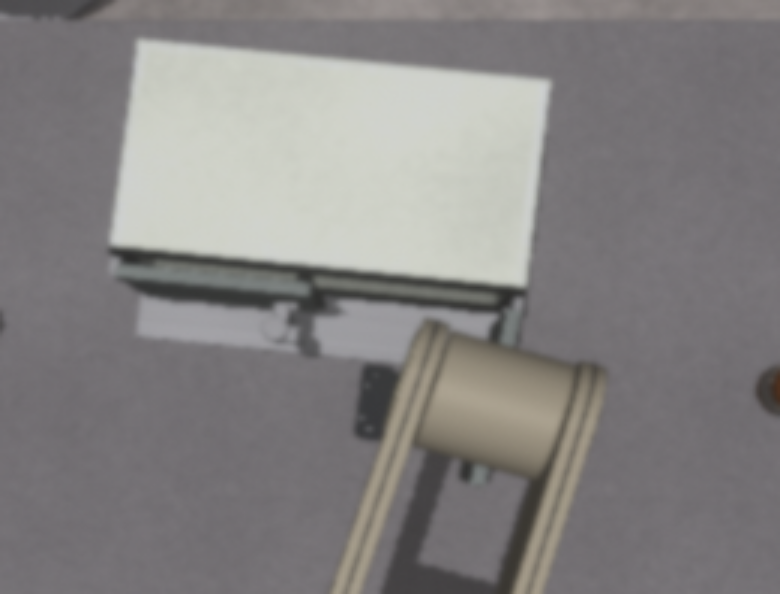

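The door now stands at about 1.5 rad: its edge in the crop runs from (520,300) to (480,475), near the square line. I'll back off, rise and look at the bolt from near.

>>> {"method": "carry_out", "body": {
  "moves": [
    {"jaw": 0, "dx": 0, "dy": 0.012, "dz": 0, "yaw": 0},
    {"jaw": 0, "dx": 0, "dy": 0, "dz": -0.045, "yaw": 0},
    {"jaw": 0, "dx": 0, "dy": 0, "dz": -0.045, "yaw": 0},
    {"jaw": 0, "dx": 0, "dy": 0, "dz": -0.045, "yaw": 0},
    {"jaw": 0.093, "dx": 0, "dy": 0.05, "dz": 0, "yaw": 0},
    {"jaw": 0.093, "dx": 0, "dy": 0.056, "dz": 0, "yaw": 0},
    {"jaw": 0.093, "dx": 0, "dy": 0.058, "dz": 0, "yaw": 0},
    {"jaw": 0.093, "dx": 0, "dy": 0, "dz": 0, "yaw": 0}
  ]
}}

```text
t: 5.25
tool_pos: [0.5022, 0.0832, 0.3083]
orientation: [-0.167, -3.136, -0.001]
force: [-0.9, 0.2, -0.2]
opening: 0.0362
gripper_force: 0.0
```

```bash
python3 -c "
from h import *;st();im=snap('wrist','pics/w2.png');c=im[150:400,170:470,::-1].copy()
print(proj('wrist',[np.r_[O+X*-.066+L*.03,z] for z in(.237,.18)]))
cv2.imwrite('pics/w2c.png',cv2.resize(c,None,fx=2.4,fy=2.4,interpolation=2))"
```

```text
t 5.25 cab [-0.1313  0.0355  0.3083] yhead 1.464 tilt [-0.001  0.001 -1.   ] F [-0.9  0.2 -0.2] open 0.0362 q [ 0.06 -0.14  1.59  0.    1.69 -1.4 ]
[[314.18367996 294.63356459]
 [315.1692768  262.74107584]]
```

View pics/w2c.png

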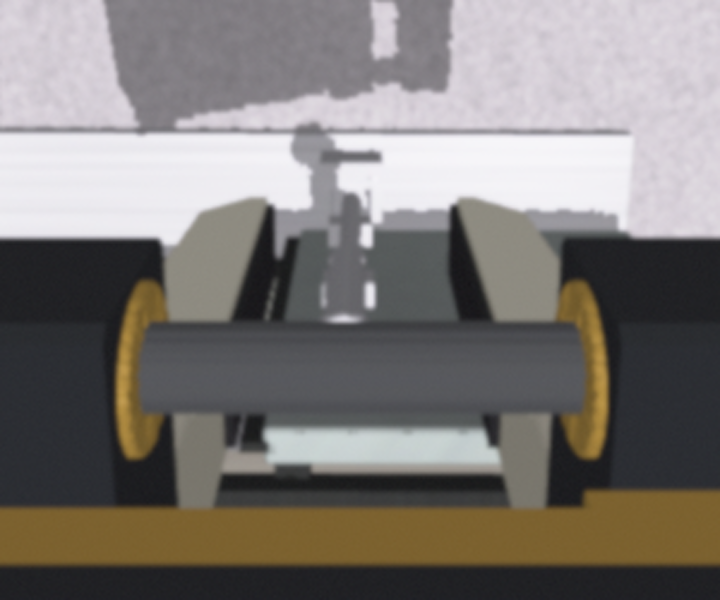

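The wrist crop shows the upright stem between the fingers at crop (348,300), px (315,275). That is on the predicted column, and nothing stands beside it. I'll go over it and down, then close.

>>> {"method": "carry_out", "body": {
  "moves": [
    {"jaw": 0.093, "dx": -0.032, "dy": -0.003, "dz": 0, "yaw": 0},
    {"jaw": 0.093, "dx": -0.033, "dy": -0.003, "dz": 0, "yaw": 0},
    {"jaw": 0.093, "dx": 0, "dy": 0, "dz": 0, "yaw": 0},
    {"jaw": 0.093, "dx": 0, "dy": 0, "dz": 0.03, "yaw": 0},
    {"jaw": 0.093, "dx": 0, "dy": 0, "dz": 0.045, "yaw": 0},
    {"jaw": 0.093, "dx": 0, "dy": 0, "dz": 0.04, "yaw": 0},
    {"jaw": 0.093, "dx": 0, "dy": 0, "dz": 0, "yaw": 0},
    {"jaw": 0.093, "dx": 0, "dy": 0, "dz": 0, "yaw": 0}
  ]
}}

```text
t: 6.3
tool_pos: [0.567, 0.0652, 0.1957]
orientation: [0.178, 3.135, 0.0]
force: [-0.5, 0.2, 0.5]
opening: 0.0931
gripper_force: 0.0
```

```bash
python3 -c "
from h import *;st();im=snap('wrist','pics/w3.png');c=im[150:400,170:470,::-1].copy()
print(proj('wrist',[np.r_[O+X*-.066+L*.03,.237]]))
cv2.imwrite('pics/w3c.png',cv2.resize(c,None,fx=2.4,fy=2.4,interpolation=2))"
```

```text
t 6.3 cab [-0.0649  0.0249  0.1957] yhead 1.458 tilt [ 0.002  0.    -1.   ] F [-0.5  0.2  0.5] open 0.0931 q [ 0.02  0.06  1.6  -0.    1.47 -1.43]
[[331.64533155 282.57929337]]
```

View pics/w3c.png

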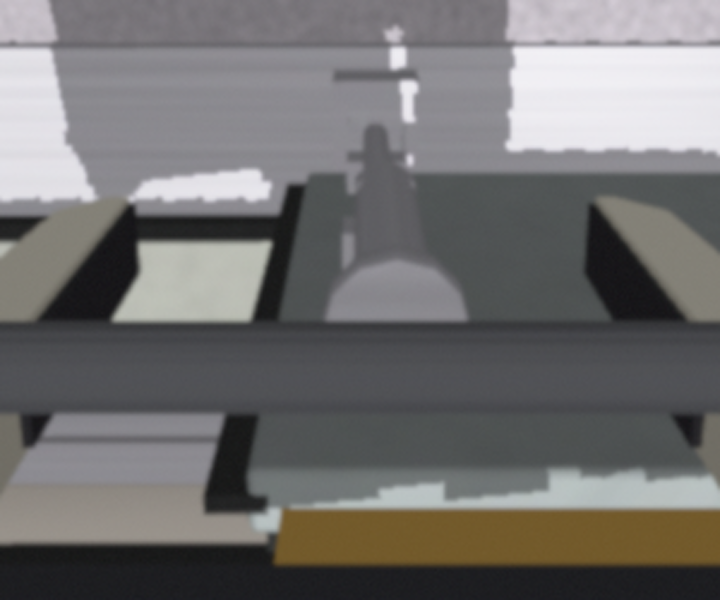

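The head sits between the fingers at crop x 397 (px 335), about 6.5 mm to the +y side of the TCP. I'll centre on it and close.

>>> {"method": "carry_out", "body": {
  "moves": [
    {"jaw": 0.093, "dx": 0, "dy": 0.0065, "dz": 0.003, "yaw": 0},
    {"jaw": 0.04, "dx": 0, "dy": 0, "dz": 0, "yaw": 0},
    {"jaw": 0.02, "dx": 0, "dy": 0, "dz": 0, "yaw": 0},
    {"jaw": 0.0, "dx": 0, "dy": 0, "dz": 0, "yaw": 0},
    {"jaw": 0.0, "dx": 0, "dy": 0, "dz": 0, "yaw": 0},
    {"jaw": 0.0, "dx": 0, "dy": 0, "dz": 0, "yaw": 0},
    {"jaw": 0.0, "dx": 0, "dy": 0, "dz": 0, "yaw": 0},
    {"jaw": 0.0, "dx": 0, "dy": 0, "dz": 0, "yaw": 0}
  ],
  "grip_force": 50
}}

```text
t: 7.35
tool_pos: [0.5673, 0.0719, 0.1906]
orientation: [-0.177, -3.137, 0.0]
force: [0.0, 0.2, 1.1]
opening: 0.0276
gripper_force: 0.0
```

```bash
python3 -c "
from h import *;s=st();print(s['gripper_force'],s['wrist_torque'])"
```

```text
t 7.35 cab [-0.0654  0.0315  0.1906] yhead 1.458 tilt [-0. -0. -1.] F [0.  0.2 1.1] open 0.0276 q [ 0.04  0.07  1.6  -0.    1.47 -1.42]
0.0 [0.02938067 0.03509125 0.0155078 ]
```

>>> {"method": "carry_out", "body": {
  "moves": [
    {"jaw": 0.0, "dx": 0, "dy": 0, "dz": 0, "yaw": 0},
    {"jaw": 0.0, "dx": 0, "dy": 0, "dz": 0, "yaw": 0},
    {"jaw": 0.0, "dx": 0, "dy": 0, "dz": 0, "yaw": 0},
    {"jaw": 0.0, "dx": 0, "dy": 0, "dz": 0, "yaw": 0}
  ]
}}

```text
t: 7.85
tool_pos: [0.5672, 0.0708, 0.1906]
orientation: [-0.178, -3.136, 0.003]
force: [-1.1, -4.8, 0.1]
opening: 0.0223
gripper_force: 50.0
```

```bash
python3 -c "
from h import *;s=st();print(s['gripper_force'],s['wrist_torque'])"
```

```text
t 7.85 cab [-0.0654  0.0304  0.1906] yhead 1.457 tilt [-0.    -0.002 -1.   ] F [-1.1 -4.8  0.1] open 0.0223 q [ 0.04  0.07  1.61 -0.    1.47 -1.42]
50.00005066394806 [-0.70886591  0.17056496  0.02147744]
```

```bash
python3 -c "
from h import *
for nm,c in(('head',(158,187)),('plate',(182,218)),('plateL',(168,225)),('plateR',(196,212)),('plate2',(200,245))):
  o,d=ray('scene',(270+c[0]/3.7,120+c[1]/3.7))
  for x in(-.03,-.05,-.066):
    t=(x-(o[:2]-O)@X)/(d[:2]@X);p=o+t*d;print(nm,x,((p[:2]-O)@L).round(3),p[2].round(3))
im=snap('scene','pics/s4.png')
cv2.imwrite('pics/s4c.png',cv2.resize(im[140:230,280:380,::-1],None,fx=6,fy=6,interpolation=2))
"
```

```text
head -0.03 0.106 0.121
head -0.05 0.065 0.182
head -0.066 0.031 0.231
plate -0.03 0.062 0.13
plate -0.05 0.023 0.19
plate -0.066 -0.008 0.238
plateL -0.03 0.089 0.087
plateL -0.05 0.048 0.15
plateL -0.066 0.016 0.2
plateR -0.03 0.037 0.168
plateR -0.05 -0.0 0.226
plateR -0.066 -0.03 0.273
plate2 -0.03 0.03 0.131
plate2 -0.05 -0.007 0.191
plate2 -0.066 -0.036 0.239
```

View pics/s4c.png

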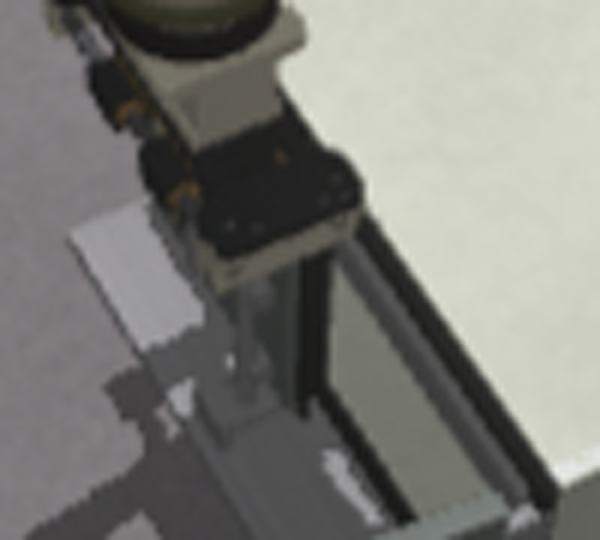

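The pads stopped at 22 mm, not the 14 mm stem. They are probably catching the rim of the 24 mm head with their upper edge. I'll reopen, go 8 mm lower and regrip.

>>> {"method": "carry_out", "body": {
  "moves": [
    {"jaw": 0.045, "dx": 0, "dy": 0, "dz": 0, "yaw": 0},
    {"jaw": 0.045, "dx": 0, "dy": -0.002, "dz": 0, "yaw": 0},
    {"jaw": 0.045, "dx": 0, "dy": 0, "dz": 0, "yaw": 0},
    {"jaw": 0.045, "dx": 0, "dy": 0, "dz": 0.008, "yaw": 0},
    {"jaw": 0.02, "dx": 0, "dy": 0, "dz": 0, "yaw": 0},
    {"jaw": 0.0, "dx": 0, "dy": 0, "dz": 0, "yaw": 0},
    {"jaw": 0.0, "dx": 0, "dy": 0, "dz": 0, "yaw": 0},
    {"jaw": 0.0, "dx": 0, "dy": 0, "dz": 0, "yaw": 0}
  ],
  "grip_force": 30
}}

```text
t: 8.9
tool_pos: [0.5671, 0.0705, 0.1827]
orientation: [0.176, 3.136, 0.001]
force: [0.7, 4.5, -1.7]
opening: 0.0229
gripper_force: 30.0
```

>>> {"method": "carry_out", "body": {
  "moves": [
    {"jaw": 0.0, "dx": 0, "dy": 0, "dz": 0, "yaw": 0},
    {"jaw": 0.0, "dx": 0, "dy": 0, "dz": 0, "yaw": 0},
    {"jaw": 0.0, "dx": 0, "dy": 0, "dz": 0, "yaw": 0}
  ]
}}

```text
t: 9.28
tool_pos: [0.5671, 0.0704, 0.1827]
orientation: [0.177, 3.136, 0.001]
force: [0.5, 5.5, -2.5]
opening: 0.0223
gripper_force: 30.0
```

```bash
python3 -c "
from h import *;s=st();print(s['gripper_force'],s['wrist_torque'])"
```

```text
t 9.28 cab [-0.0654  0.0301  0.1827] yhead 1.458 tilt [ 0.     0.001 -1.   ] F [ 0.5  5.5 -2.5] open 0.0223 q [ 0.03  0.07  1.62  0.    1.45 -1.43]
29.99981313943863 [ 0.66329893 -0.16528712  0.03344252]
```

The stop at 22.3 mm doesn't change with height or force. So the head sits between the finger shanks above the pads, and the stem can't be pinched from above. I'll grip the head's rim with the pads instead, 31 mm higher.

>>> {"method": "carry_out", "body": {
  "moves": [
    {"jaw": 0.045, "dx": 0, "dy": 0, "dz": 0, "yaw": 0},
    {"jaw": 0.045, "dx": 0, "dy": 0.0015, "dz": 0, "yaw": 0},
    {"jaw": 0.045, "dx": 0, "dy": 0, "dz": -0.031, "yaw": 0},
    {"jaw": 0.02, "dx": 0, "dy": 0, "dz": 0, "yaw": 0},
    {"jaw": 0.0, "dx": 0, "dy": 0, "dz": 0, "yaw": 0},
    {"jaw": 0.0, "dx": 0, "dy": 0, "dz": 0, "yaw": 0},
    {"jaw": 0.0, "dx": 0, "dy": 0, "dz": 0, "yaw": 0},
    {"jaw": 0.0, "dx": 0, "dy": 0, "dz": 0, "yaw": 0}
  ],
  "grip_force": 60
}}

```text
t: 10.28
tool_pos: [0.5668, 0.0709, 0.2127]
orientation: [-0.178, -3.135, 0.001]
force: [0.0, -4.4, -3.2]
opening: 0.0221
gripper_force: 60.0
```

>>> {"method": "carry_out", "body": {
  "moves": [
    {"jaw": 0.0, "dx": 0, "dy": 0, "dz": 0, "yaw": 0},
    {"jaw": 0.0, "dx": 0, "dy": 0, "dz": 0, "yaw": 0}
  ]
}}

```text
t: 10.52
tool_pos: [0.5668, 0.0709, 0.2127]
orientation: [-0.177, -3.135, 0.001]
force: [-0.2, -5.3, -4.5]
opening: 0.0217
gripper_force: 60.0
```

```bash
python3 -c "
from h import *;s=st();print(s['gripper_force'],s['wrist_torque'])"
```

```text
t 10.53 cab [-0.0658  0.0305  0.2127] yhead 1.458 tilt [-0.002 -0.001 -1.   ] F [-0.2 -5.3 -4.5] open 0.0217 q [ 0.04  0.06  1.58 -0.    1.51 -1.42]
59.998648166656494 [-0.88571314  0.03929936  0.02887525]
```

The grip is on the head (22 mm, 60 N). I'll press in 4 mm and read the force.

>>> {"method": "carry_out", "body": {
  "moves": [
    {"jaw": 0.0, "dx": -0.002, "dy": 0, "dz": 0, "yaw": 0},
    {"jaw": 0.0, "dx": -0.002, "dy": 0, "dz": 0, "yaw": 0},
    {"jaw": 0.0, "dx": 0, "dy": 0, "dz": 0, "yaw": 0},
    {"jaw": 0.0, "dx": 0, "dy": 0, "dz": 0, "yaw": 0}
  ]
}}

```text
t: 11.02
tool_pos: [0.5685, 0.0704, 0.2124]
orientation: [-0.177, -3.13, 0.003]
force: [-13.2, -5.9, 1.4]
opening: 0.0221
gripper_force: 60.0
```

```bash
python3 -c "
from h import *;s=st();print(s['gripper_force'],s['wrist_torque'])"
```

```text
t 11.03 cab [-0.064   0.0302  0.2124] yhead 1.458 tilt [-0.007 -0.001 -1.   ] F [-13.2  -5.9   1.4] open 0.0221 q [ 0.03  0.07  1.57 -0.    1.51 -1.42]
60.00054359436035 [-1.1048793   2.02846806  0.12397942]
```

>>> {"method": "carry_out", "body": {
  "moves": [
    {"jaw": 0.0, "dx": 0, "dy": 0, "dz": -0.002, "yaw": 0},
    {"jaw": 0.0, "dx": 0, "dy": 0, "dz": -0.002, "yaw": 0},
    {"jaw": 0.0, "dx": 0, "dy": 0, "dz": 0, "yaw": 0},
    {"jaw": 0.0, "dx": 0, "dy": 0, "dz": 0, "yaw": 0}
  ]
}}

```text
t: 11.52
tool_pos: [0.568, 0.0704, 0.2143]
orientation: [-0.177, -3.128, 0.002]
force: [-7.4, -6.9, -9.5]
opening: 0.0219
gripper_force: 60.0
```

```bash
python3 -c "
from h import *;s=st();print(s['gripper_force'],s['wrist_torque'])"
```

```text
t 11.53 cab [-0.0645  0.0301  0.2143] yhead 1.458 tilt [-0.009 -0.001 -1.   ] F [-7.4 -6.9 -9.5] open 0.0219 q [ 0.03  0.07  1.56 -0.    1.52 -1.42]
59.996724128723145 [-1.00519138  1.23721752  0.13887583]
```

The foot caught after about 2 mm of lift. I'll keep a light lift and press in by small steps.

>>> {"method": "carry_out", "body": {
  "moves": [
    {"jaw": 0.0, "dx": -0.001, "dy": 0, "dz": 0, "yaw": 0},
    {"jaw": 0.0, "dx": -0.001, "dy": 0, "dz": 0, "yaw": 0},
    {"jaw": 0.0, "dx": 0, "dy": 0, "dz": 0, "yaw": 0}
  ]
}}

```text
t: 11.9
tool_pos: [0.5685, 0.0703, 0.2142]
orientation: [-0.176, -3.124, 0.003]
force: [-16.5, -5.0, -5.5]
opening: 0.0219
gripper_force: 60.0
```

>>> {"method": "carry_out", "body": {
  "moves": [
    {"jaw": 0.0, "dx": -0.001, "dy": 0, "dz": 0, "yaw": 0},
    {"jaw": 0.0, "dx": 0, "dy": 0, "dz": 0, "yaw": 0}
  ]
}}

```text
t: 12.15
tool_pos: [0.5692, 0.0701, 0.2142]
orientation: [-0.176, -3.124, 0.003]
force: [-18.2, -6.0, -3.9]
opening: 0.0222
gripper_force: 60.0
```

```bash
python3 -c "
from h import *;s=st();print(s['gripper_force'],s['wrist_torque'])"
```

```text
t 12.15 cab [-0.0633  0.03    0.2142] yhead 1.458 tilt [-0.013 -0.001 -1.   ] F [-18.2  -6.   -3.9] open 0.0222 q [ 0.03  0.07  1.56 -0.    1.52 -1.42]
59.99828338623047 [-1.06840378  2.88242397  0.24615558]
```

>>> {"method": "carry_out", "body": {
  "moves": [
    {"jaw": 0.0, "dx": 0, "dy": 0, "dz": 0.002, "yaw": 0},
    {"jaw": 0.0, "dx": 0, "dy": 0, "dz": 0.002, "yaw": 0},
    {"jaw": 0.0, "dx": 0, "dy": 0, "dz": 0, "yaw": 0}
  ]
}}

```text
t: 12.52
tool_pos: [0.5702, 0.0697, 0.2114]
orientation: [-0.176, -3.127, 0.004]
force: [-16.4, -8.0, -0.3]
opening: 0.0219
gripper_force: 60.0
```

```bash
python3 -c "
from h import *;s=st();print(s['gripper_force'],s['wrist_torque'])"
```

```text
t 12.53 cab [-0.0623  0.0297  0.2114] yhead 1.458 tilt [-0.01  -0.002 -1.   ] F [-16.4  -8.   -0.3] open 0.0219 q [ 0.03  0.08  1.56 -0.    1.52 -1.42]
59.999783635139465 [-1.35091384  2.68151902  0.37186801]
```

>>> {"method": "carry_out", "body": {
  "moves": [
    {"jaw": 0.0, "dx": 0, "dy": -0.0015, "dz": 0, "yaw": 0},
    {"jaw": 0.0, "dx": 0, "dy": 0, "dz": -0.003, "yaw": 0},
    {"jaw": 0.0, "dx": 0, "dy": 0, "dz": -0.003, "yaw": 0},
    {"jaw": 0.0, "dx": 0, "dy": 0, "dz": 0, "yaw": 0}
  ]
}}

```text
t: 13.02
tool_pos: [0.5699, 0.0695, 0.2147]
orientation: [-0.175, -3.125, 0.001]
force: [-7.4, -2.9, -15.9]
opening: 0.0223
gripper_force: 60.0
```

```bash
python3 -c "
from h import *;s=st();print(s['gripper_force'],s['wrist_torque'])"
```

```text
t 13.03 cab [-0.0625  0.0295  0.2147] yhead 1.459 tilt [-0.011  0.    -1.   ] F [ -7.4  -2.9 -15.9] open 0.0223 q [ 0.03  0.07  1.56  0.    1.52 -1.43]
59.99430477619171 [-0.34754627  1.21633171  0.31159   ]
```

Caught again at the same height. I'll lower, press 2 mm more, and lift.

>>> {"method": "carry_out", "body": {
  "moves": [
    {"jaw": 0.0, "dx": 0, "dy": 0, "dz": 0.005, "yaw": 0},
    {"jaw": 0.0, "dx": -0.001, "dy": -0.0005, "dz": 0, "yaw": 0},
    {"jaw": 0.0, "dx": -0.001, "dy": 0, "dz": 0, "yaw": 0},
    {"jaw": 0.0, "dx": 0, "dy": 0, "dz": 0, "yaw": 0}
  ]
}}

```text
t: 13.52
tool_pos: [0.5714, 0.0691, 0.2117]
orientation: [-0.175, -3.125, 0.0]
force: [-16.6, -1.7, -2.6]
opening: 0.0218
gripper_force: 60.0
```

```bash
python3 -c "
from h import *;s=st()"
```

```text
t 13.53 cab [-0.0609  0.0292  0.2117] yhead 1.459 tilt [-0.011  0.    -1.   ] F [-16.6  -1.7  -2.6] open 0.0218 q [ 0.03  0.08  1.56  0.    1.52 -1.43]
```

>>> {"method": "carry_out", "body": {
  "moves": [
    {"jaw": 0.0, "dx": 0, "dy": 0, "dz": -0.003, "yaw": 0},
    {"jaw": 0.0, "dx": 0, "dy": 0, "dz": -0.002, "yaw": 0},
    {"jaw": 0.0, "dx": 0, "dy": 0, "dz": 0, "yaw": 0}
  ]
}}

```text
t: 13.9
tool_pos: [0.5712, 0.0691, 0.2147]
orientation: [-0.175, -3.124, 0.0]
force: [-12.1, -0.6, -13.9]
opening: 0.022
gripper_force: 60.0
```

```bash
python3 -c "
from h import *;s=st()"
```

```text
t 13.9 cab [-0.0612  0.0292  0.2147] yhead 1.459 tilt [-0.013  0.001 -1.   ] F [-12.1  -0.6 -13.9] open 0.022 q [ 0.03  0.08  1.55  0.    1.53 -1.43]
```

>>> {"method": "carry_out", "body": {
  "moves": [
    {"jaw": 0.0, "dx": 0, "dy": 0, "dz": 0.005, "yaw": 0},
    {"jaw": 0.0, "dx": -0.001, "dy": -0.0005, "dz": 0, "yaw": 0},
    {"jaw": 0.0, "dx": -0.001, "dy": 0, "dz": 0, "yaw": 0},
    {"jaw": 0.0, "dx": 0, "dy": 0, "dz": 0, "yaw": 0}
  ]
}}

```text
t: 14.4
tool_pos: [0.5729, 0.0685, 0.2115]
orientation: [-0.174, -3.124, 0.0]
force: [-19.3, -1.1, -2.8]
opening: 0.0215
gripper_force: 60.0
```

>>> {"method": "carry_out", "body": {
  "moves": [
    {"jaw": 0.0, "dx": 0, "dy": 0, "dz": -0.003, "yaw": 0},
    {"jaw": 0.0, "dx": 0, "dy": 0, "dz": -0.002, "yaw": 0},
    {"jaw": 0.0, "dx": 0, "dy": 0, "dz": 0, "yaw": 0}
  ]
}}

```text
t: 14.78
tool_pos: [0.573, 0.0685, 0.2165]
orientation: [-0.174, -3.124, 0.0]
force: [-18.2, -0.6, -3.2]
opening: 0.022
gripper_force: 60.0
```

```bash
python3 -c "
from h import *;s=st()"
```

```text
t 14.78 cab [-0.0593  0.0288  0.2165] yhead 1.46 tilt [-0.012  0.001 -1.   ] F [-18.2  -0.6  -3.2] open 0.022 q [ 0.03  0.08  1.54  0.    1.53 -1.43]
```

Free lift at about 6.5 mm pressed in (Fz is only the 3 N friction). I'll draw it up.

>>> {"method": "carry_out", "body": {
  "moves": [
    {"jaw": 0.0, "dx": -0.0003, "dy": 0, "dz": -0.003, "yaw": 0},
    {"jaw": 0.0, "dx": 0, "dy": 0, "dz": -0.003, "yaw": 0},
    {"jaw": 0.0, "dx": 0, "dy": 0, "dz": -0.003, "yaw": 0},
    {"jaw": 0.0, "dx": 0, "dy": 0, "dz": -0.003, "yaw": 0},
    {"jaw": 0.0, "dx": 0, "dy": 0, "dz": -0.003, "yaw": 0},
    {"jaw": 0.0, "dx": 0, "dy": 0, "dz": -0.003, "yaw": 0},
    {"jaw": 0.0, "dx": 0, "dy": 0, "dz": -0.003, "yaw": 0},
    {"jaw": 0.0, "dx": 0, "dy": 0, "dz": 0, "yaw": 0}
  ]
}}

```text
t: 15.78
tool_pos: [0.5732, 0.0685, 0.2378]
orientation: [-0.174, -3.124, 0.0]
force: [-20.9, -1.0, -2.7]
opening: 0.0221
gripper_force: 60.0
```

```bash
python3 -c "
from h import *;s=st()"
```

```text
t 15.78 cab [-0.0591  0.0288  0.2378] yhead 1.46 tilt [-0.013  0.001 -1.   ] F [-20.9  -1.   -2.7] open 0.0221 q [ 0.03  0.07  1.51  0.    1.57 -1.43]
```

Bolt up about 26 mm. I'll finish the draw, ease the door back out, then start the swing, turning with the door.

>>> {"method": "carry_out", "body": {
  "moves": [
    {"jaw": 0.0, "dx": 0, "dy": 0, "dz": -0.002, "yaw": 0},
    {"jaw": 0.0, "dx": 0.005, "dy": 0, "dz": 0, "yaw": 0},
    {"jaw": 0.0, "dx": 0.005, "dy": 0.001, "dz": 0, "yaw": 0},
    {"jaw": 0.0, "dx": 0.0176, "dy": 0.006, "dz": 0, "yaw": 0.12},
    {"jaw": 0.0, "dx": 0.0176, "dy": 0.006, "dz": 0, "yaw": 0.12},
    {"jaw": 0.0, "dx": 0.0176, "dy": 0.006, "dz": 0, "yaw": 0.12},
    {"jaw": 0.0, "dx": 0, "dy": 0, "dz": 0, "yaw": 0}
  ]
}}

```text
t: 16.65
tool_pos: [0.5198, 0.1004, 0.2411]
orientation: [-0.731, -3.052, -0.0]
force: [-1.5, 0.7, -11.8]
opening: 0.0221
gripper_force: 60.0
```

```bash
cat >> h.py <<'E'
def arc(s):
    p=s['tool_pos'][:2]-O;v=np.array([p@X+.023,p@L-.18])
    a=np.arctan2(-v[0],-v[1])-np.arctan2(.043,.15)
    R=Ro.from_rotvec(s['orientation']).as_matrix()
    print('door',a.round(3),'radius',np.linalg.norm(v).round(4),'gripper turn',(1.459-np.arctan2(R[1,1],R[0,1])).round(3))
E
python3 -c "
from h import *;s=st();arc(s)"
```

```text
t 16.65 cab [-0.1158  0.0546  0.2411] yhead 1.1 tilt [-0.003  0.001 -1.   ] F [ -1.5   0.7 -11.8] open 0.0221 q [ 0.09 -0.07  1.65  0.    1.56 -1.01]
door 0.358 radius 0.156 gripper turn 0.359
```

It follows the arc exactly (radius 156, turn equal to door angle), and the bolt is at its upper stop. I'll continue.

>>> {"method": "carry_out", "body": {
  "moves": [
    {"jaw": 0.0, "dx": 0.0176, "dy": 0.006, "dz": 0.0, "yaw": 0.12},
    {"jaw": 0.0, "dx": 0.0176, "dy": 0.006, "dz": 0, "yaw": 0.12},
    {"jaw": 0.0, "dx": 0.0176, "dy": 0.006, "dz": 0, "yaw": 0.12},
    {"jaw": 0.0, "dx": 0.0176, "dy": 0.006, "dz": 0, "yaw": 0.12},
    {"jaw": 0.0, "dx": 0.0176, "dy": 0.006, "dz": 0, "yaw": 0.12},
    {"jaw": 0.0, "dx": 0, "dy": 0, "dz": 0, "yaw": 0}
  ]
}}

```text
t: 17.4
tool_pos: [0.4738, 0.1791, 0.2411]
orientation: [-1.598, -2.701, 0.003]
force: [-4.8, 0.1, -10.7]
opening: 0.0222
gripper_force: 60.0
```

```bash
python3 -c "
from h import *;s=st();arc(s)"
```

```text
t 17.4 cab [-0.1703  0.1276  0.2411] yhead 0.502 tilt [-0.004 -0.    -1.   ] F [ -4.8   0.1 -10.7] open 0.0222 q [ 0.26 -0.13  1.71  0.    1.57 -0.24]
door 0.95 radius 0.1564 gripper turn 0.957
```

>>> {"method": "carry_out", "body": {
  "moves": [
    {"jaw": 0.0, "dx": 0.0176, "dy": 0.006, "dz": 0, "yaw": 0.12},
    {"jaw": 0.0, "dx": 0.0176, "dy": 0.006, "dz": 0, "yaw": 0.12},
    {"jaw": 0.0, "dx": 0.0176, "dy": 0.006, "dz": 0, "yaw": 0.12},
    {"jaw": 0.0, "dx": 0.0176, "dy": 0.006, "dz": 0, "yaw": 0.12},
    {"jaw": 0.0, "dx": 0.009, "dy": 0.003, "dz": 0, "yaw": 0.06},
    {"jaw": 0.0, "dx": 0, "dy": 0, "dz": 0.001, "yaw": 0},
    {"jaw": 0.0, "dx": 0, "dy": 0, "dz": 0, "yaw": 0},
    {"jaw": 0.0, "dx": 0, "dy": 0, "dz": 0, "yaw": 0}
  ]
}}

```text
t: 18.4
tool_pos: [0.4771, 0.2621, 0.241]
orientation: [-2.258, -2.178, 0.003]
force: [-11.9, 5.7, -5.2]
opening: 0.0219
gripper_force: 60.0
```

```bash
python3 -c "
from h import *;s=st();arc(s)"
```

```text
t 18.4 cab [-0.1763  0.2104  0.241 ] yhead -0.036 tilt [-0.005  0.002 -1.   ] F [-11.9   5.7  -5.2] open 0.0219 q [ 0.41 -0.03  1.61  0.    1.56  0.44]
door 1.487 radius 0.1563 gripper turn 1.495
```

Door at 1.49 rad. I'll release, rise straight up and check both doors.

>>> {"method": "carry_out", "body": {
  "moves": [
    {"jaw": 0.06, "dx": 0, "dy": 0, "dz": 0, "yaw": 0},
    {"jaw": 0.06, "dx": 0, "dy": 0, "dz": 0, "yaw": 0},
    {"jaw": 0.06, "dx": 0, "dy": 0, "dz": 0, "yaw": 0},
    {"jaw": 0.06, "dx": 0, "dy": 0, "dz": -0.02, "yaw": 0},
    {"jaw": 0.06, "dx": 0, "dy": 0, "dz": -0.03, "yaw": 0},
    {"jaw": 0.06, "dx": 0, "dy": 0, "dz": -0.03, "yaw": 0},
    {"jaw": 0.06, "dx": 0, "dy": 0, "dz": -0.02, "yaw": 0},
    {"jaw": 0.06, "dx": 0, "dy": 0, "dz": 0, "yaw": 0}
  ]
}}

```text
t: 19.4
tool_pos: [0.4799, 0.2615, 0.3454]
orientation: [2.266, 2.173, 0.009]
force: [0.2, 0.3, 0.1]
opening: 0.0599
gripper_force: 0.0
```

>>> {"method": "carry_out", "body": {
  "moves": [
    {"jaw": 0.06, "dx": 0.05, "dy": 0, "dz": 0, "yaw": 0},
    {"jaw": 0.06, "dx": 0.05, "dy": 0, "dz": 0, "yaw": 0},
    {"jaw": 0.06, "dx": 0.05, "dy": 0, "dz": 0, "yaw": 0},
    {"jaw": 0.06, "dx": 0.05, "dy": 0, "dz": 0, "yaw": 0},
    {"jaw": 0.06, "dx": 0, "dy": 0, "dz": 0, "yaw": 0}
  ]
}}

```text
t: 20.02
tool_pos: [0.4858, 0.4637, 0.3383]
orientation: [-2.263, -2.178, 0.007]
force: [0.8, -0.2, -1.1]
opening: 0.06
gripper_force: 0.0
```

```bash
python3 -c "
from h import *;st();im=snap('top','pics/t5.png');s=snap('scene','pics/s5.png')
a=cv2.resize(im[80:300,120:480,::-1],(760,300),interpolation=2);b=cv2.resize(s[80:280,200:450,::-1],(380,300),interpolation=2)
cv2.imwrite('pics/end.png',np.vstack([a[:,:],np.hstack([b,np.zeros_like(b)])]))"
```

```text
t 20.02 cab [-0.1903  0.4118  0.3383] yhead -0.038 tilt [-0.004 -0.002 -1.   ] F [ 0.8 -0.2 -1.1] open 0.06 q [0.69 0.32 1.05 0.   1.77 0.72]
```

View pics/end.png

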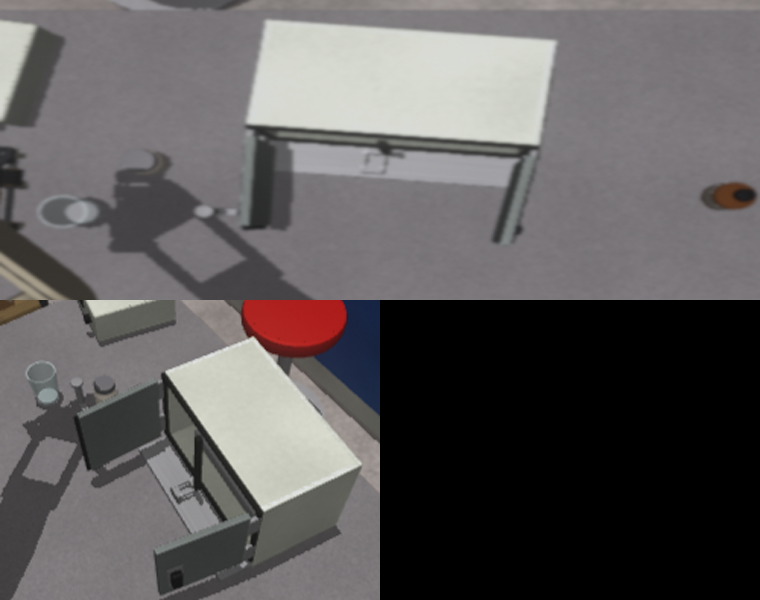

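Both doors stand about square: left from (250,130) to (245,225), right from (535,150) to (505,240). The bolt head stands tall above the left door's bracket at (205,211). Beaker, jar and bottle are where they were, and the arm is clear. Handing in.

```bash
python3 -c "
from h import *;print(close_job())"
```

```text
the job is handed in; nothing more can be done
None
```

Both cabinet doors are open to about 1.5 rad, with the bolt drawn to its upper stop and the beaker, jar and bottle left where they were; the job was handed in at about 20 s of the 67 s limit, and no verdict was shown.

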